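# Put the hitch balls back on their slotted racks

### The job

The thin-shanked hitch ball has been hung in the wrong rack: take it out of the wide-slotted rack and hang it in the narrow-slotted one, and hang the thick-shanked hitch ball that stands on the counter in the wide-slotted rack. Each must end upright at the closed end of the slot's side leg, flange resting on the plate and nut beneath it, so thread the shank in and out by the slot's open mouth. Leave the other goods on the counter undisturbed.

Things in the scene. Friction and masses are not known exactly. Their poses are not given: they have to be found in the camera images.
- thin_hitch: Bare steel hitch ball with the thin shank (19 mm diameter), 0.45 kg; starts hanging in the wide rack's side leg. From its underside up: hex nut 40 mm across corners, fixed, 0 to 18 mm; bare shank 18 to 52 mm; round flange 48 mm diameter, 52 to 62 mm; ball 50 mm diameter centred at 90 mm; flat top at 113 mm. Origin at the centre of the nut's underside, z towards the ball.
- thin_hitch_ball (a point): centre of the thin-shanked hitch ball's 50 mm ball, 90 mm above its underside
- thick_hitch: Bare steel hitch ball with the thick shank (26 mm diameter), 0.6 kg; starts standing upright on its nut on the counter. Nut 48 mm across corners; flange, ball, all heights and origin as for the thin one.
- thick_hitch_ball (a point): centre of the thick-shanked hitch ball's 50 mm ball, 90 mm above its underside
- narrow_rack: Grey rack fixed to the counter: a plate 8 mm thick, top 85 mm up, on four 12 mm posts 8 mm in from its corners. An L-shaped slot 23 mm wide runs from the mouth in its front edge along x (y = 0) to the corner above the origin, then turns into a side leg along its +y. Plate spans x -70..55, y -50..72 mm; yellow strip 16 mm high on its rear edge. Origin on the counter, z up.
- narrow_rack_mouth (a point): middle of the slot's open mouth in the front edge (x = -70 mm), narrow rack, at plate top; axes as the rack. Two splayed steel guide lips, 8 mm thick, stick out 20 mm in front of it at plate level, one each side of the slot
- narrow_rack_corner (a point): centre line of the slot at its right-angled corner, narrow rack, at plate top; axes as the rack
- narrow_rack_end (a point): axis of a shank standing at the closed end of the side leg (x = 0, y = +40 mm), narrow rack, at plate top; axes as the rack
- wide_rack: Grey rack fixed to the counter: a plate 8 mm thick, top 85 mm up, on four 12 mm posts 8 mm in from its corners. An L-shaped slot 30 mm wide runs from the mouth in its front edge along x (y = 0) to the corner above the origin, then turns into a side leg along its -y. Plate spans x -70..55, y -72..50 mm; yellow strip 16 mm high on its rear edge. Origin on the counter, z up.
- wide_rack_mouth (a point): middle of the slot's open mouth in the front edge (x = -70 mm), wide rack, at plate top; axes as the rack. Two splayed steel guide lips, 8 mm thick, stick out 20 mm in front of it at plate level, one each side of the slot
- wide_rack_corner (a point): centre line of the slot at its right-angled corner, wide rack, at plate top; axes as the rack
- wide_rack_end (a point): axis of a shank standing at the closed end of the side leg (x = 0, y = -40 mm), wide rack, at plate top; axes as the rack
- spray_can: spray can standing upright, black with a white label, 52 mm diameter, 145 mm tall; origin at the centre of its underside. Bystander.
- carton: small cardboard carton with an orange band, 50 x 65 mm, 90 mm tall; origin at the centre of its underside. Bystander.
- grease_tin: round jar of grease, 64 mm diameter, 80 mm tall; origin at the centre of its underside. Bystander.
- spacer_tube: short plain steel tube standing on end, 48 mm outer diameter, 70 mm tall; origin at the centre of its underside. Bystander.
- wrench: steel wrench lying flat, 190 mm long, lying along its own x. Bystander.
- drawbar_pin: steel pin with a red bent handle lying flat, shaft 22 mm diameter and 120 mm long along its own x, handle 35 mm to the side; origin under the middle of the shaft. Bystander.
Mind the look-alikes: they are no part of the job. Leave any red look-alike of the thick_hitch alone.

How it is judged:
By the outcome, as a careful person would: the job done as asked, in the order asked, and still so for the second after the job is handed in, with the robot touching nothing.
It also fails if it takes over 72 s, if anything falls off the work surface, if the arm or the gripper's body presses on something with over 40 N, if the wrist force passes 120 N, or if a joint passes its speed limit or range.

### The arm

A 6-joint arm with a two-finger parallel gripper is mounted at the origin on the work surface. World frame = base frame: x ahead of the robot, y to its left, z up, the work surface at z = 0. Lengths are in m, angles in rad, forces in N, time in s.
With the tool pointing down it reaches from about 0.3 to 0.875 m from the base axis. Payload 6.4 kg.
Tool frame: the origin (TCP) lies between the finger pads; the fingertips stand 25 mm ahead of it and the grasp point (between the pads) lies 6 mm ahead of it; z points along the fingers, y is the line along which they close (so a half turn about z gives the same grasp; the last joint's range is limited). The gripper opens to 85 mm and grips with 20 to 120 N. Pads are 22 mm wide; open, the fingers measure 114 mm over their backs; the gripper's body (76 mm by 85 mm) begins 54 mm behind the grasp point. The pads swing forward as they close: fully open they stand 13 mm farther back than shut.
Start: joints at [-1.359, 0.181, 1.607, -0, 1.354, -0.206], TCP at [0.233, -0.526, 0.256] pointing down, gripper open.
Joint ranges: [-2.99, 2.99], [-0.89, 2.07], [0.3, 2.58], [-1.14, 4.28], [0, 2.63], [-3.12, 3.12]. Speed limits (rad/s): [2.57, 2.57, 3.01, 3.14, 3.14, 3.14].

### API

Orientations are given as a unit quaternion [w, x, y, z].
In Python, from bench import ctrl gives the robot as it stands.
- The arm moves only by the tool servo_tool, never from a script. Its argument "series" is text: rows parted by semicolons, each of 7 numbers parted by spaces: the gripper command: -1 is fully open, 1 is shut, values between are in proportion, then the shift along the tool's x, y, z in m, then the turn, a rotation vector about the tool's x, y, z in degrees. A call has 1 to 12 rows; each row is the pose to reach, as a shift and turn from the pose commanded when the call began, along the tool's axes at that moment; what a row does not reach only later rows make up. A row lasts 1/12 s, in which the tool goes at most 41.7 mm and 7.16 degrees, less where a joint would pass 70% of its speed; a pose out of reach is approached as far as the arm can. A call with a gripper value outside its range is refused whole. The fingers move at their own pace and stop on an object; the grip force is fixed at half the most. Time passes only in rows, so rows that repeat a pose let the fingers close. It gives the time, the measured TCP pose, the force, the opening and the grip force at its end, in the units of the state.
- ctrl.get_obs(): the state, without advancing time (a new reading comes with each control period).
- ctrl.camera(name): name is "side" or "top"; returns a dict with "img" (384x512x3 uint8, red, green, blue), "z_map" (384x512 float32, m along the optical axis (not along the pixel's ray), 0 where there is no reading), "fovy" (degrees; the focal length in pixels is half the picture's height over the tangent of half this angle, whatever the lens; pixels are square), "cx", "cy" (the principal point, pixels), "extrinsics" (4x4, takes a point from camera to world coordinates). Camera axes: x right, y down, z forward; pixel columns grow to the right and rows downward; lengths in m; the calibration is good to about 2 mm. A picture is of the moment at which its call begins.
- ctrl.hand_in(): hands the job in; it is judged then, once.
The state is a dict: "time_s": time; "q": joint angles; "dq": joint speeds; "joint_efforts": joint torques, N m; "eef_pos": TCP position; "eef_rot": TCP orientation; "wrist_force": force on the tool from outside, world axes, zero at the start; "torque": the same for the moment, N m; "opening": opening from 0.0 (shut) to 1.0 (fully open); "grasp_force": force on a finger pad.
Only numpy, scipy, OpenCV 4.12 (cv2) and the standard library are available. Lean on these libraries where they do the work, as an engineer would, in place of code of your own. Each camera call takes 0.05 s, during which the arm holds its last target. There are 200 camera calls.

## Working session

There is one attempt and no reset: what is moved stays moved. The work goes in short steps, Python scripts to look and compute and a tool call to move; the robot and the scene stay as the last step left them, time stands still between calls to the robot, and variables do not carry over. Pictures are saved under pics/ and viewed, at most 10 in all, crops included, and the job is handed in when it is done.

Besides the shell and the picture viewer there is one more tool, called after "Call:" as name(argument=value, ...), one argument or row to a line, values as JSON. servo_tool: Moves the arm, as the interface text tells. Its arguments: {"type":"object","properties":{"series":{"type":"string"}},"required":["series"]}

```bash
ls; mkdir -p pics
cat > h.py <<'E'
import numpy as np, cv2
from bench import ctrl
def cam(n):
    c=ctrl.camera(n); c['f']=c['img'].shape[0]/2/np.tan(np.radians(c['fovy'])/2); return c
def pts(c):
    v,u=np.mgrid[0:384,0:512]; z=c['z_map']
    P=np.stack([(u-c['cx'])/c['f']*z,(v-c['cy'])/c['f']*z,z,np.ones_like(z)],-1)
    return (P@np.array(c['extrinsics']).T)[...,:3]
E
python3 - <<'E'
from h import *
ims=[]
for n in('top','side'):
    c=cam(n); print(n,c['f'],c['cx'],c['cy'],np.round(c['extrinsics'],3).tolist())
    np.savez(f'{n}0.npz',**{k:np.array(c[k]) for k in c}); cv2.imwrite(f'pics/{n}0.png',cv2.resize(c['img'][...,::-1],(800,600)))
o=ctrl.get_obs(); print(o)
E
```

```text
pics
top 466.51768323077374 254.48925674640782 191.79315815407983 [[0.013, -0.989, 0.145, 0.381], [-1.0, -0.016, -0.018, 0.021], [0.02, -0.145, -0.989, 1.528], [0.0, 0.0, 0.0, 1.0]]
side 374.22302853202154 258.8976469343451 185.7942645113722 [[0.977, -0.139, 0.164, 0.452], [-0.214, -0.56, 0.8, -0.71], [-0.02, -0.816, -0.577, 0.616], [0.0, 0.0, 0.0, 1.0]]
{'time_s': 0.1, 'q': array([-1.35931344e+00,  1.81469361e-01,  1.60790077e+00,  6.19519141e-06,
        1.35377203e+00, -2.06303131e-01]), 'dq': array([ 0.00131304, -0.00128068, -0.00339308, -0.00170286, -0.00101495,
       -0.00055106]), 'joint_efforts': array([ 3.52766856e-04, -4.45874763e+01, -3.52238131e+01, -3.67036691e-04,
        4.14589798e-03, -2.04556994e-05]), 'eef_pos': array([ 0.23321969, -0.52509151,  0.25547623]), 'eef_rot': array([-7.74756877e-04,  9.78260924e-01,  2.07376384e-01,  1.01789611e-06]), 'wrist_force': array([-0.035798  ,  0.21908339,  0.14179465]), 'torque': array([-0.01125454,  0.0070362 ,  0.01736447]), 'grasp_force': 0.0, 'opening': 1.0024768916936477}
```

View pics/top0.png

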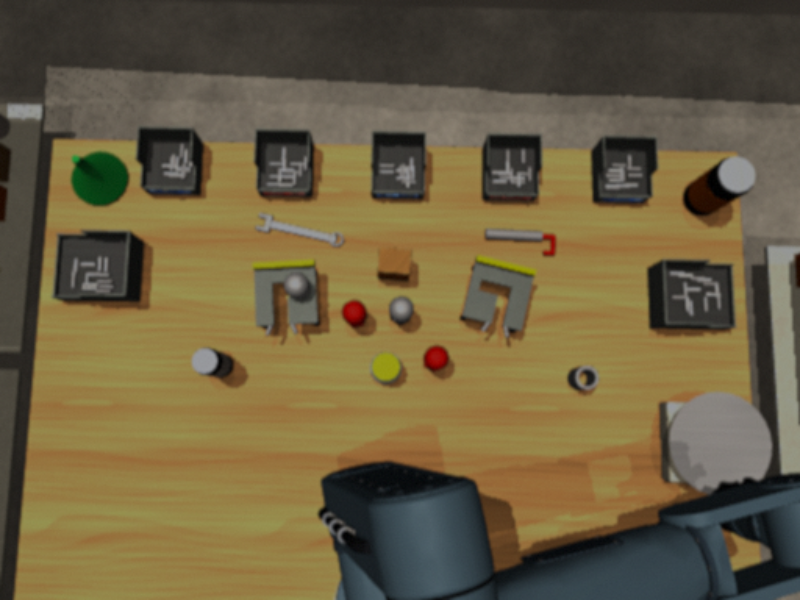

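View pics/side0.png

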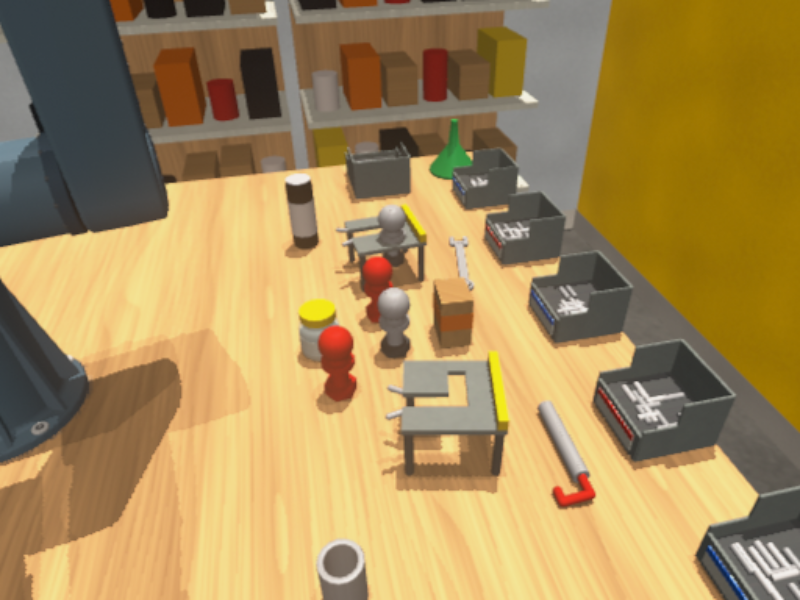

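The top view shows the wide rack at about (287,297) with the thin ball at (297,285). The narrow rack is at (500,295), and the thick steel ball at (401,309) sits among the red look-alikes (354,313) and (436,358), the carton (395,262) and the jar (386,367). Both mouths face the robot. The side view confirms this.

Run:
```python
from h import *
from scipy.optimize import least_squares
for n in('top','side'):
    c={k:v for k,v in np.load(n+'0.npz').items()}; P=pts(c); hsv=cv2.cvtColor(c['img'],cv2.COLOR_RGB2HSV)
    ok=(c['z_map']>0)&(P[...,0]>.2)&(P[...,0]<.75)&(abs(P[...,1])<.45)
    H,S,V=cv2.split(hsv); z=P[...,2]
    print(n,'counter z',np.median(P[ok&(abs(z)<.02)][:,2]))
    # blobs above .1
    m=(ok&(z>.062)&(z<.16)).astype(np.uint8)
    k,lab,st,_=cv2.connectedComponentsWithStats(m)
    for i in range(1,k):
        if st[i,4]<25: continue
        q=P[lab==i]; col=np.median(hsv[lab==i],0)
        print(i,st[i,4],'mean',q.mean(0).round(3),'min',q.min(0).round(3),'max',q.max(0).round(3),'hsv',col)
    # yellow strips
    ym=(ok&(abs(H.astype(int)-29)<6)&(S>150)&(z>.05)).astype(np.uint8)
    k,lab,st,_=cv2.connectedComponentsWithStats(ym)
    for i in range(1,k):
        if st[i,4]<25: continue
        q=P[lab==i]; w=cv2.minAreaRect(q[:,:2].astype(np.float32))
        print('yel',st[i,4],q.mean(0).round(4),w, q[:,2].max())
```

```text
top counter z -0.00031583276863500487
1 352 mean [0.671 0.005 0.088] min [ 0.646 -0.027  0.062] max [0.7   0.037 0.098] hsv [ 16. 173. 145.]
2 1354 mean [ 0.613 -0.206  0.086] min [ 0.523 -0.279  0.074] max [ 0.684 -0.134  0.109] hsv [ 34.  24. 100.]
3 1395 mean [0.606 0.219 0.094] min [0.52  0.158 0.072] max [0.67  0.287 0.153] hsv [ 33.  23. 108.]
4 202 mean [ 0.573 -0.01   0.105] min [ 0.553 -0.034  0.063] max [0.6   0.013 0.119] hsv [ 15.   16.  104.5]
5 206 mean [0.565 0.083 0.105] min [0.543 0.059 0.062] max [0.589 0.106 0.12 ] hsv [  1. 243. 130.]
6 206 mean [ 0.478 -0.079  0.105] min [ 0.455 -0.103  0.062] max [ 0.501 -0.056  0.118] hsv [  1.  244.5 129. ]
7 332 mean [0.462 0.354 0.131] min [0.437 0.334 0.064] max [0.489 0.384 0.152] hsv [108.  11. 148.]
8 262 mean [0.461 0.019 0.079] min [ 0.433 -0.008  0.068] max [0.489 0.045 0.088] hsv [ 30. 219. 152.]
9 99 mean [ 0.445 -0.383  0.069] min [ 0.424 -0.406  0.063] max [ 0.467 -0.36   0.078] hsv [ 17.  24. 126.]
yel 185 [ 0.6649 -0.2181  0.0989] ((0.665500283241272, -0.21856245398521423), (0.1213928684592247, 0.013726763427257
[... 814 characters left out ...]

6 2881 mean [ 0.611 -0.215  0.086] min [ 0.523 -0.28   0.063] max [ 0.684 -0.133  0.104] hsv [ 26.  26. 167.]
8 480 mean [ 0.446 -0.387  0.068] min [ 0.423 -0.409  0.062] max [ 0.47  -0.36   0.073] hsv [ 14.  25. 215.]
yel 91 [0.6609 0.2212 0.1014] ((0.6611433029174805, 0.22691871225833893), (0.013691230677068233, 0.12571227550506592), 4.075018882751465) 0.10384908639641355
yel 272 [0.4623 0.0165 0.0799] ((0.4630235433578491, 0.017879348248243332), (0.053951043635606766, 0.053836360573768616), 55.16322708129883) 0.08271183116144287
yel 294 [ 0.6651 -0.2239  0.1011] ((0.6663448214530945, -0.2188461571931839), (0.12148268520832062, 0.012236759066581726), 76.63819122314453) 0.10370487367529546
```

Run:
```python
from h import *
from scipy.optimize import least_squares
balls={'thin':(.622,.205,.123),'thick':(.575,-.01,.09),'redA':(.565,.083,.09),'redB':(.478,-.079,.09)}
racks={'narrow':(-.2185,.6655,-13.1,+11,1),'wide':(.2255,.661,4.05,-11,-1)}
for n in('top','side'):
    c={k:v for k,v in np.load(n+'0.npz').items()}; P=pts(c); E=c['extrinsics']
    for b,g in balls.items():
        d=np.linalg.norm(P-np.array(g),axis=-1)
        q=P[(d<.032)&(P[...,2]>g[2]-.018)&(P[...,2]<g[2]+.021)]
        r=least_squares(lambda x:np.linalg.norm(q-x,axis=1)-.025,g,loss='soft_l1',f_scale=.002)
        print(n,b,len(q),r.x.round(4),'rms',np.sqrt(np.mean(r.fun**2)).round(4))
    for k,(sy,sx,a,yc,s) in racks.items():
        a=np.radians(a); R=np.array([[np.cos(a),-np.sin(a)],[np.sin(a),np.cos(a)]])
        o=np.array([sx,sy])-R@np.array([.0525,yc/1000])
        # ray-cast every pixel to plate plane, mask by depth height
        m=(abs(P[...,2]-.085)<.006)
        q=(P[m][:,:2]-o)@R*1000
        q=q[(abs(q[:,0])<110)&(abs(q[:,1])<90)]
        x,y=q[:,0],q[:,1]
        f=lambda v:np.array2string(np.array(v),precision=1)
        # slot main leg: for bins in x, extents
        res=[]
        for x0 in range(-65,-15,6):
            t=np.sort(y[(x>=x0)&(x<x0+6)])
            if len(t)<8: continue
            dd=np.diff(t); j=np.where((dd>12)&(abs(t[:-1])<35))[0]
            if len(j): res.append((x0+3,t[0],t[j[0]],t[j[0]+1],t[-1]))
        print(n,k,'o',o.round(4)); print(np.round(res,1).tolist())
        res=[]
        for y0 in range(-60,62,8):
            t=np.sort(x[(y>=y0)&(y<y0+8)])
            if len(t)<5: continue
            dd=np.diff(t); j=np.where((dd>12)&(abs(t[:-1])<30))[0]
            res.append((y0+4,t[0],*( (t[j[0]],t[j[0]+1]) if len(j) else (0,0)),t[-1]))
        print(np.round(res,1).tolist())
```

```text
top thin 116 [0.6162 0.1964 0.1203] rms 0.0017
top thick 150 [ 0.5757 -0.0098  0.088 ] rms 0.0021
top redA 151 [0.568  0.0835 0.0882] rms 0.0021
top redB 150 [ 0.4793 -0.0805  0.0884] rms 0.0018
top narrow o [ 0.6119 -0.2173]
[[-62.0, -47.4, -11.5, 12.6, 71.4], [-56.0, -49.1, -11.9, 14.4, 72.3], [-50.0, -48.2, -13.9, 11.6, 71.2], [-44.0, -48.7, -11.8, 13.6, 72.5], [-38.0, -48.3, -11.1, 12.5, 70.2], [-32.0, -48.0, -11.5, 13.7, 71.7], [-26.0, -49.5, -11.3, 11.7, 71.9], [-20.0, -48.6, -12.3, 13.1, 71.5], [-14.0, -49.0, -11.9, 14.0, 69.8]]
[[-48.0, -66.9, 0.0, 0.0, 47.8], [-40.0, -65.8, 0.0, 0.0, 48.6], [-32.0, -66.7, 0.0, 0.0, 46.9], [-24.0, -85.7, 0.0, 0.0, 48.0], [-16.0, -80.7, 0.0, 0.0, 46.5], [-8.0, -66.3, -27.0, -13.4, 47.1], [0.0, 15.4, 0.0, 0.0, 47.1], [8.0, -51.9, -26.5, 16.9, 46.7], [16.0, -76.6, -8.2, 15.2, 46.8], [24.0, -85.7, -10.2, 15.8, 45.9], [32.0, -65.4, -7.2, 16.7, 47.9], [40.0, -65.9, -7.3, 14.5, 48.9], [48.0, -65.6, -6.8, 9.5, 48.7], [56.0, -66.0, 0.0, 0.0, 47.7], [64.0, -65.9, 0.0, 0.0, 47.7]]
top wide o [0.6079 0.2328]
[[-62.0, -69.9, -16.7, 16.5, 47.9], [-56.0, -7
[... 1816 characters left out ...]
, -75.7, -13.3, 11.9, 49.1], [-50.0, -70.5, -15.2, 12.6, 45.8], [-44.0, -72.3, -18.0, 12.1, 50.5], [-38.0, -73.5, -13.5, 14.0, 50.2], [-32.0, -73.1, -15.4, 14.1, 47.8], [-26.0, -71.6, -16.7, 13.0, 51.0], [-20.0, -74.3, -14.2, 14.7, 51.1], [-14.0, -72.3, -13.9, 14.4, 48.0]]
[[-56.0, -64.7, 0.0, 0.0, 47.2], [-48.0, -66.1, -11.4, 23.4, 46.8], [-40.0, -66.2, -15.5, 30.3, 47.1], [-32.0, -84.5, -18.8, 32.0, 47.0], [-24.0, -83.5, -18.3, 33.7, 46.8], [-16.0, -64.2, -16.7, 33.7, 46.5], [-8.0, 32.6, 0.0, 0.0, 46.0], [8.0, -58.2, 0.0, 0.0, 46.4], [16.0, -66.2, -6.9, 46.4, 46.4], [24.0, -84.6, -6.5, 47.1, 47.1], [32.0, -84.0, 0.0, 0.0, -5.5], [40.0, -66.6, 0.0, 0.0, -2.4], [48.0, -66.0, 0.0, 0.0, -0.5]]
```

```bash
cat >> h.py <<'E'
from scipy.spatial.transform import Rotation as Ro
RK={'n':((.6163,-.2178),-13.1),'w':((.6109,.2326),4.05)}
def rk(k,x,y):
    o,a=RK[k]; a=np.radians(a); return o[0]+np.cos(a)*x-np.sin(a)*y, o[1]+np.sin(a)*x+np.cos(a)*y
def inrack(k,p):
    o,a=RK[k]; a=np.radians(a); d=np.array(p[:2])-o
    return np.round([(np.cos(a)*d[0]+np.sin(a)*d[1])*1e3,(-np.sin(a)*d[0]+np.cos(a)*d[1])*1e3],1)
def go(x,y,z,yaw):
    "shift and turn in tool axes to TCP target, tool down with tool x at yaw"
    o=ctrl.get_obs(); R=Ro.from_quat(np.roll(o['eef_rot'],-1))
    T=Ro.from_euler('z',yaw,degrees=True)*Ro.from_euler('x',180,degrees=True)
    print('shift',R.inv().apply(np.array([x,y,z])-o['eef_pos']).round(4),'turn',np.degrees((R.inv()*T).as_rotvec()).round(2))
def st():
    o=ctrl.get_obs(); print(round(o['time_s'],2),'tcp',o['eef_pos'].round(4),'F',o['wrist_force'].round(1),'T',o['torque'].round(2),'open',round(o['opening'],3),'g',round(o['grasp_force'],1),'q',o['q'].round(2))
E
python3 -c "
from h import *
go(.6164,.1974,.24,4.05)"
```

```text
shift [ 0.6434 -0.5049  0.0164] turn [-0.09 -0.   19.89]
```

Call:
servo_tool(
  series="-1 0.38 -0.298 0.01 0 0 12;-1 0.38 -0.298 0.01 0 0 12;-1 0.38 -0.298 0.01 0 0 12;-1 0.38 -0.298 0.01 0 0 12;-1 0.38 -0.298 0.01 0 0 12;-1 0.38 -0.298 0.01 0 0 12;-1 0.38 -0.298 0.01 0 0 12;-1 0.38 -0.298 0.01 0 0 12;-1 0.38 -0.298 0.01 0 0 12;-1 0.38 -0.298 0.01 0 0 12;-1 0.38 -0.298 0.01 0 0 12;-1 0.38 -0.298 0.01 0 0 12",
)

```text
time_s: 1.1
eef_pos: [0.4605, -0.0954, 0.246]
eef_rot: [-0.001, 0.994, 0.105, 0.0]
wrist_force: [-0.1, -0.5, -0.2]
opening: 1.001
grasp_force: 0.0
```

```bash
python3 -c "
from h import *
st();go(.6164,.1974,.24,4.05)"
```

```text
1.1 tcp [ 0.4605 -0.0954  0.246 ] F [-0.1 -0.5 -0.2] T [0.01 0.01 0.02] open 1.001 g 0.0 q [-0.46 -0.05  1.87  0.    1.32  0.9 ]
shift [ 0.2136 -0.2538  0.0064] turn [-0.07 -0.02  8.  ]
```

Call:
servo_tool(
  series="-1 0.2136 -0.2538 0.0064 0 0 8;-1 0.2136 -0.2538 0.0064 0 0 8;-1 0.2136 -0.2538 0.0064 0 0 8;-1 0.2136 -0.2538 0.0064 0 0 8;-1 0.2136 -0.2538 0.0064 0 0 8;-1 0.2136 -0.2538 0.0064 0 0 8;-1 0.2136 -0.2538 0.0064 0 0 8;-1 0.2136 -0.2538 0.0064 0 0 8;-1 0.2136 -0.2538 0.0064 0 0 8;-1 0.2136 -0.2538 0.0064 0 0 8;-1 0.2136 -0.2538 0.0064 0 0 8;-1 0.2136 -0.2538 0.0064 0 0 8",
)

```text
time_s: 2.1
eef_pos: [0.6157, 0.1924, 0.2396]
eef_rot: [0.0, 0.999, 0.034, -0.0]
wrist_force: [-0.5, -0.2, -0.3]
opening: 1.002
grasp_force: 0.0
```

Run:
```python
from h import *
st();go(.6164,.1974,.127,4.05)
c=cam('side'); cv2.imwrite('pics/s1.png',cv2.resize(c['img'][100:240,150:350,::-1],(800,560)))
```

```text
2.1 tcp [0.6157 0.1924 0.2396] F [-0.5 -0.2 -0.3] T [ 0.01 -0.02  0.01] open 1.002 g 0.0 q [ 0.12  0.35  1.43 -0.    1.36  1.62]
shift [ 0.0012 -0.005   0.1126] turn [ 0.03  0.06 -0.16]
```

View pics/s1.png

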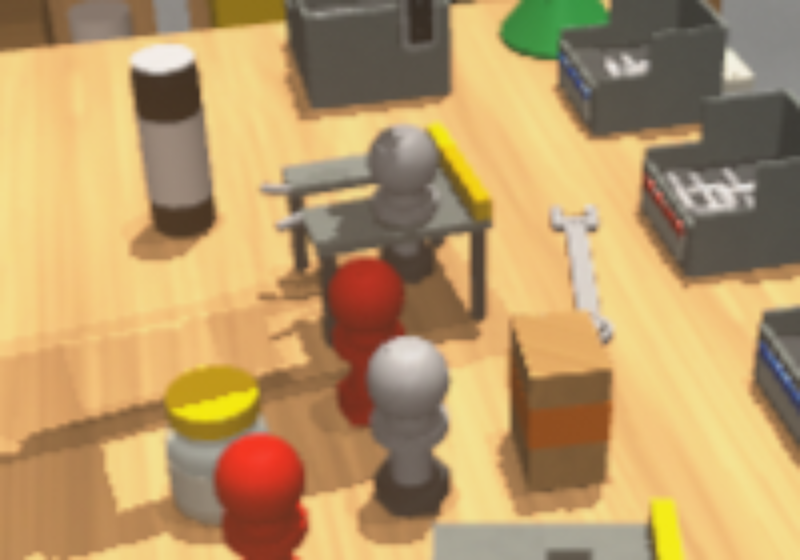

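The thin ball hangs in the wide rack at about (403,160) in the crop. The dark fingertip sits above it at about (420,20), roughly aligned. I'll descend and grip.

Call:
servo_tool(
  series="-1 0.001 -0.005 0.03 0 0 0;-1 0.001 -0.005 0.06 0 0 0;-1 0.001 -0.005 0.09 0 0 0;-1 0.001 -0.005 0.1126 0 0 0;-1 0.001 -0.005 0.1126 0 0 0;-1 0.001 -0.005 0.1126 0 0 0;1 0.001 -0.005 0.1126 0 0 0;1 0.001 -0.005 0.1126 0 0 0;1 0.001 -0.005 0.1126 0 0 0;1 0.001 -0.005 0.1126 0 0 0;1 0.001 -0.005 0.1126 0 0 0;1 0.001 -0.005 0.1126 0 0 0",
)

```text
time_s: 3.15
eef_pos: [0.6184, 0.1981, 0.1303]
eef_rot: [0.0, 0.999, 0.034, 0.002]
wrist_force: [-2.5, -3.2, 7.0]
opening: 0.553
grasp_force: 60.5
```

```bash
python3 -c "
from h import *
st();print(inrack('w',ctrl.get_obs()['eef_pos']))
x,y=rk('w',.002,-.036);go(x,y,.14,4.05)"
```

```text
3.15 tcp [0.6184 0.1981 0.1303] F [-2.5 -3.2  7. ] T [-0.42  0.26  0.05] open 0.553 g 60.5 q [ 0.13  0.47  1.51 -0.    1.16  1.63]
[  5.1 -34.9]
shift [-0.003   0.0011 -0.0097] turn [ 0.04 -0.24 -0.11]
```

Opening is 47 mm with an upward reaction, so the pads closed about 8 mm above the equator. That matches the pad swing. I'll reopen, go lower and regrip.

Call:
servo_tool(
  series="0 -0.001 0 0 0 0 0;-0.6 -0.001 0 0 0 0 0;-0.6 -0.001 0 0 0 0 0;-0.6 -0.001 0 0.005 0 0 0;-0.6 -0.001 0 0.005 0 0 0;-0.6 -0.001 0 0.005 0 0 0;1 -0.001 0 0.005 0 0 0;1 -0.001 0 0.005 0 0 0;1 -0.001 0 0.005 0 0 0;1 -0.001 0 0.005 0 0 0;1 -0.001 0 0.005 0 0 0;1 -0.001 0 0.005 0 0 0",
)

```text
time_s: 4.15
eef_pos: [0.6159, 0.1982, 0.1225]
eef_rot: [0.0, 0.999, 0.034, 0.0]
wrist_force: [-1.9, -2.9, 4.8]
opening: 0.555
grasp_force: 61.4
```

```bash
python3 -c "
from h import *
st();print(inrack('w',ctrl.get_obs()['eef_pos']))
x,y=rk('w',.002,-.036);go(x,y,.135,4.05)"
```

```text
4.15 tcp [0.6159 0.1982 0.1225] F [-1.9 -2.9  4.8] T [-0.45  0.27  0.07] open 0.555 g 61.4 q [ 0.13  0.48  1.51 -0.    1.15  1.63]
[  2.6 -34.7]
shift [-0.0006  0.0013 -0.0125] turn [ 0.02 -0.   -0.12]
```

Call:
servo_tool(
  series="1 -0.0006 0.0013 -0.004 0 0 0;1 -0.0006 0.0013 -0.008 0 0 0;1 -0.0006 0.0013 -0.0125 0 0 0;1 -0.0006 0.0013 -0.0125 0 0 0;1 -0.0006 0.0013 -0.0125 0 0 0;1 -0.0006 0.0013 -0.0125 0 0 0",
)

```text
time_s: 4.65
eef_pos: [0.6152, 0.1973, 0.1346]
eef_rot: [-0.0, 0.999, 0.034, -0.0]
wrist_force: [-0.3, 0.4, -5.1]
opening: 0.555
grasp_force: 62.1
```

Run:
```python
from h import *
st();print(inrack('w',ctrl.get_obs()['eef_pos']))
c=cam('side'); cv2.imwrite('pics/s2.png',cv2.resize(c['img'][100:180,200:320,::-1],(780,520),interpolation=2))
x,y=rk('w',.002,0);go(x,y,.135,4.05)
x,y=rk('w',-.135,0);go(x,y,.135,4.05)
```

```text
4.65 tcp [0.6152 0.1973 0.1346] F [-0.3  0.4 -5.1] T [ 0.02 -0.02  0.02] open 0.555 g 62.1 q [0.13 0.46 1.51 0.   1.17 1.63]
[  1.8 -35.5]
shift [ 0.0002 -0.0356 -0.0005] turn [-0.01  0.03 -0.11]
shift [-0.1368 -0.0353 -0.0004] turn [-0.01  0.03 -0.11]
```

View pics/s2.png

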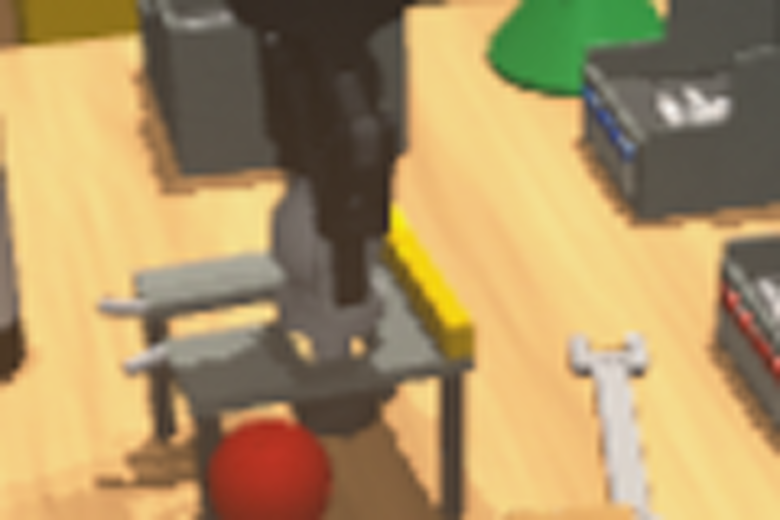

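The image shows the flange clear of the plate at about (330,320) and the nut just under it at (340,405). The wrist carries about 5 N and the side forces are near zero. I'll slide it out through the corner and mouth.

Call:
servo_tool(
  series="1 0 -0.01 0 0 0 0;1 0 -0.022 0 0 0 0;1 0 -0.034 0 0 0 0;1 0 -0.0355 0 0 0 0;1 0 -0.0355 0 0 0 0;1 -0.02 -0.0355 0 0 0 0;1 -0.045 -0.0355 0 0 0 0;1 -0.07 -0.0355 0 0 0 0;1 -0.095 -0.0355 0 0 0 0;1 -0.12 -0.0355 0 0 0 0;1 -0.14 -0.0355 0 0 0 0;1 -0.14 -0.0355 0 0 0 0",
)

```text
time_s: 5.7
eef_pos: [0.4689, 0.2227, 0.134]
eef_rot: [0.0, 0.999, 0.035, -0.002]
wrist_force: [0.0, 0.3, -4.7]
opening: 0.555
grasp_force: 62.5
```

Run:
```python
from h import *
st();print(inrack('w',ctrl.get_obs()['eef_pos']))
x,y=rk('n',-.14,0);go(x,y,.25,-13.1)
```

```text
5.7 tcp [0.4689 0.2227 0.134 ] F [ 0.   0.3 -4.7] T [ 0.03 -0.05  0.04] open 0.555 g 62.5 q [0.21 0.21 1.84 0.   1.09 1.72]
[-142.3    0.2]
shift [-0.0181  0.4087 -0.1157] turn [ 0.07  0.25 17.11]
```

Call:
servo_tool(
  series="1 0 0 -0.035 0 0 0;1 0 0 -0.07 0 0 0;1 0 0 -0.105 0 0 2;1 -0.002 0.03 -0.115 0 0 4;1 -0.004 0.07 -0.115 0 0 6;1 -0.006 0.11 -0.115 0 0 8;1 -0.008 0.15 -0.115 0 0 10;1 -0.01 0.19 -0.115 0 0 12;1 -0.012 0.23 -0.115 0 0 14;1 -0.014 0.27 -0.115 0 0 16;1 -0.016 0.31 -0.115 0 0 17;1 -0.018 0.345 -0.115 0 0 17",
)

```text
time_s: 6.7
eef_pos: [0.479, -0.1254, 0.2504]
eef_rot: [0.001, 0.993, -0.115, 0.001]
wrist_force: [1.5, 0.0, -3.7]
opening: 0.552
grasp_force: 64.0
```

Run:
```python
from h import *
st()
x,y=rk('n',-.14,0);go(x,y,.135,-13.1)
```

```text
6.7 tcp [ 0.479  -0.1254  0.2504] F [ 1.5  0.  -3.7] T [ 0.   -0.06  0.01] open 0.552 g 64.0 q [-0.5   0.    1.81 -0.    1.33  1.3 ]
shift [0.0146 0.0587 0.1155] turn [ 0.06 -0.08 -0.07]
```

Call:
servo_tool(
  series="1 0.007 0.03 0 0 0 0;1 0.0146 0.0585 0 0 0 0;1 0.0146 0.0585 0.02 0 0 0;1 0.0146 0.0585 0.05 0 0 0;1 0.0146 0.0585 0.08 0 0 0;1 0.0146 0.0585 0.105 0 0 0;1 0.0146 0.0585 0.1155 0 0 0;1 0.0146 0.0585 0.1155 0 0 0;1 0.0146 0.0585 0.1155 0 0 0;1 0.0146 0.0585 0.1155 0 0 0;1 0.0146 0.0585 0.1155 0 0 0",
)

```text
time_s: 7.62
eef_pos: [0.4814, -0.1836, 0.1364]
eef_rot: [0.001, 0.994, -0.114, 0.002]
wrist_force: [-0.7, -0.3, -3.8]
opening: 0.554
grasp_force: 64.0
```

Run:
```python
from h import *
st();print(inrack('n',ctrl.get_obs()['eef_pos']))
x,y=rk('n',-.14,0);go(x,y,.135,-13.1)
for n in('top','side'):
    c=cam(n); P=pts(c); np.savez(f'{n}1.npz',**{k:np.array(c[k]) for k in c})
    o=ctrl.get_obs()['eef_pos']
    if n=='side':
        cv2.imwrite('pics/s3.png',cv2.resize(c['img'][170:310,190:350,::-1],(800,600),interpolation=2))
        # shank/nut columns: points close to expected axis, by height
        for z0 in (.040,.045,.05,.055,.06,.065,.07,.075,.08,.085,.089,.094):
            m=(abs(P[...,2]-z0)<.0035)&(np.hypot(P[...,0]-o[0],P[...,1]-o[1])<.035); q=P[m]
            if len(q)<3: continue
            ax=c['extrinsics'][:3,0]; 
            s=(q-o)@ax
            print(z0,len(q),'lateral mid',np.round((s.min()+s.max())/2*1e3,1),'width',np.round((s.max()-s.min())*1e3,1),'near',q[:,1].min().round(4))
```

```text
7.62 tcp [ 0.4814 -0.1836  0.1364] F [-0.7 -0.3 -3.8] T [0.03 0.03 0.  ] open 0.554 g 64.0 q [-0.6   0.19  1.86 -0.    1.09  1.2 ]
[-139.2    2.7]
shift [-0.0008  0.0027  0.0014] turn [ 0.08 -0.21  0.05]
0.045 7 lateral mid -2.1 width 24.5 near -0.2039
0.05 36 lateral mid 2.9 width 33.7 near -0.2053
0.055 53 lateral mid 3.2 width 33.8 near -0.2046
0.06 49 lateral mid 3.2 width 33.9 near -0.2052
0.065 136 lateral mid 1.8 width 33.2 near -0.2057
0.07 31 lateral mid 2.7 width 30.9 near -0.1959
0.075 27 lateral mid 1.7 width 17.7 near -0.1951
0.08 24 lateral mid 2.1 width 17.6 near -0.1957
0.085 10 lateral mid 2.7 width 13.7 near -0.1957
```

View pics/s3.png

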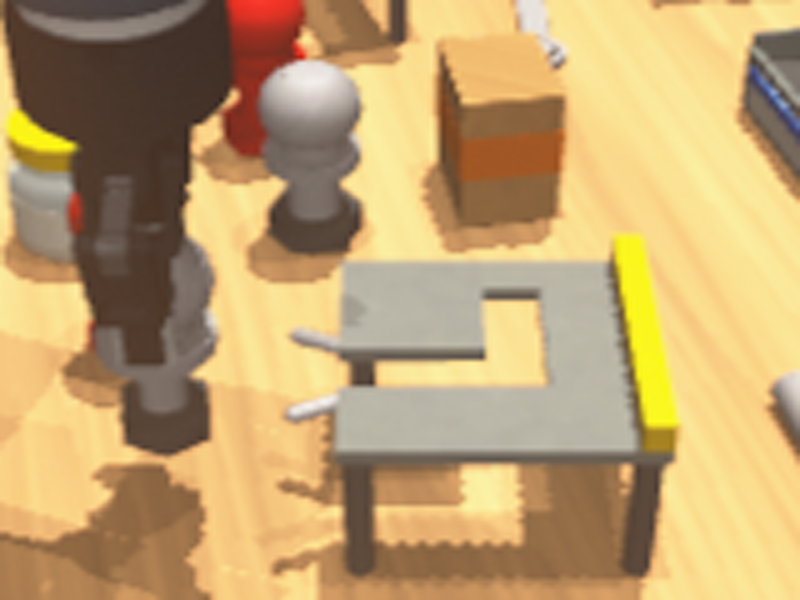

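The hitch hangs upright in front of the narrow mouth. The lips are at about (290,335)-(290,412) and the slot centre line at about y=372 in the crop. Next I'll fit the shank in this same camera, so its offset to the slot is a relative measurement.

Run:
```python
from h import *
from scipy.optimize import least_squares
o=ctrl.get_obs()['eef_pos']
c={k:v for k,v in np.load('side1.npz').items()}; P=pts(c)
d=np.hypot(P[...,0]-o[0],P[...,1]-o[1])
for lo,hi,r in((.071,.086,.0095),(.046,.064,.0187)):
    q=P[(P[...,2]>lo)&(P[...,2]<hi)&(d<.03)]
    s=least_squares(lambda x:np.hypot(q[:,0]-x[0],q[:,1]-x[1])-r,o[:2],loss='soft_l1',f_scale=.001)
    print('cyl',lo,len(q),s.x.round(4),'minus tcp mm',((s.x-o[:2])*1e3).round(1),'rms',np.sqrt(np.mean(s.fun**2)).round(4),'rack',inrack('n',s.x))
# slot edges, side view: plate mask, edges via rays onto z=.085
E=c['extrinsics']; v,u=np.mgrid[0:384,0:512]
D=np.stack([(u-c['cx'])/c['f'],(v-c['cy'])/c['f'],np.ones_like(u)],-1)@E[:3,:3].T
t=(.085-E[2,3])/D[...,2]; Q=E[:3,3]+D*t[...,None]
R=np.stack([inrack('n',p) for p in Q[150:330,180:380].reshape(-1,3)])
m=(abs(P[...,2]-.085)<.004)[150:330,180:380].ravel()
x,y=R.T
for n,a,b,lohi in(('slot y',y,x,(-60,-15)),('leg x',x,y,(18,36))):
    s=(b>lohi[0])&(b<lohi[1])&(abs(a)<25)
    h=[(m[s&(a>=k)&(a<k+1.5)].mean().round(2)) for k in np.arange(-21,21,1.5)]
    # edge = where occupancy crosses .5
    k=np.arange(-21,21,1.5)+.75; h=np.array(h); print(n,[round(float(np.interp(.5,[h[i],h[i+1]],[k[i],k[i+1]]) if h[i]<h[i+1] else np.interp(.5,[h[i+1],h[i]],[k[i+1],k[i]])),1) for i in range(len(k)-1) if (h[i]-.5)*(h[i+1]-.5)<=0 and h[i]!=h[i+1]])
q=P[(abs(P[...,2]-.085)<.01)]; rr=np.stack([inrack('n',p) for p in q]); k=(rr[:,0]<-73)&(rr[:,0]>-95)&(abs(rr[:,1])<40)
for a in(-90,-85,-80,-75):
    j=rr[k&(abs(rr[:,0]-a)<2.5)] if 0 else rr[(abs(rr[:,0]-a)<2.5)&(abs(rr[:,1])<40)]
    print('lip',a,np.sort(j[:,1]))
```

```text
cyl 0.071 46 [ 0.4807 -0.1848] minus tcp mm [-0.2 -1.5] rms 0.0008 rack [-139.5    1.4]
cyl 0.046 116 [ 0.4811 -0.1845] minus tcp mm [ 0.2 -1.2] rms 0.0022 rack [-139.2    1.8]
slot y [7.8]
leg x [-10.7, 11.6]
lip -90 [-27.9 -26.2 -25.4 -25.3  21.   23.3  24.   25.5]
lip -85 [-27.5 -27.4 -26.8 -26.3 -26.1 -26.  -24.5 -24.2 -22.8  19.8  19.9  20.
  20.8  20.9  22.6  22.7  25.7  26.7]
lip -80 [-26.1 -25.9 -25.3 -25.2 -24.9 -24.5 -24.  -23.7 -22.9 -22.6 -22.3 -20.2
 -19.2  17.6  17.7  19.2  20.   20.   20.8  22.   22.9  23.7]
lip -75 [-23.3 -22.8 -22.5 -22.3 -21.9 -21.9 -21.5 -21.5 -20.3 -20.  -19.  -17.7
 -17.5  15.6  16.4  16.5  17.5  18.2  19.   19.9  21.5]<stdin>:19: RuntimeWarning: Mean of empty slice.
  ret = ret.dtype.type(ret / rcount)
```

Call:
servo_tool(
  series="1 0.01 0.002 0.001 0 0 0;1 0.025 0.002 0.001 0 0 0;1 0.04 0.002 0.001 0 0 0;1 0.05 0.002 0.001 0 0 0;1 0.058 0.002 0.001 0 0 0;1 0.066 0.002 0.001 0 0 0;1 0.074 0.002 0.001 0 0 0;1 0.082 0.002 0.001 0 0 0;1 0.082 0.002 0.001 0 0 0;1 0.082 0.002 0.001 0 0 0",
)

```text
time_s: 8.55
eef_pos: [0.5595, -0.2032, 0.1332]
eef_rot: [-0.0, 0.994, -0.114, -0.0]
wrist_force: [0.3, 0.1, -4.2]
opening: 0.55
grasp_force: 64.0
```

Run:
```python
from h import *
st();o=ctrl.get_obs();print(inrack('n',o['eef_pos']), 'F rack', (Ro.from_euler('z',13.1,degrees=True).apply(o['wrist_force'])).round(1))
x,y=rk('n',-.0,.0008);go(x,y,.135,-13.1)
```

```text
8.55 tcp [ 0.5595 -0.2032  0.1332] F [ 0.3  0.1 -4.2] T [ 0.01  0.   -0.05] open 0.55 g 64.0 q [-0.55  0.36  1.65 -0.    1.13  1.25]
[-58.6   1.3] F rack [ 0.3  0.2 -4.2]
shift [ 0.0586  0.0006 -0.0018] turn [-0.    0.02  0.05]
```

Call:
servo_tool(
  series="1 0.01 0 -0.001 0 0 0;1 0.02 0 -0.001 0 0 0;1 0.03 0 -0.001 0 0 0;1 0.04 0 -0.001 0 0 0;1 0.05 0 -0.001 0 0 0;1 0.0585 0 -0.001 0 0 0;1 0.0585 0 -0.001 0 0 0;1 0.0585 0 -0.001 0 0 0;1 0.0585 0 -0.001 0 0 0;1 0.0585 0 -0.001 0 0 0",
)

```text
time_s: 9.38
eef_pos: [0.6157, -0.2162, 0.1341]
eef_rot: [-0.0, 0.994, -0.114, -0.0]
wrist_force: [-0.0, 0.2, -3.3]
opening: 0.555
grasp_force: 64.0
```

```bash
cat >> h.py <<'E'
def chk(k):
    st();o=ctrl.get_obs();print('rack',inrack(k,o['eef_pos']), 'F rack', (Ro.from_euler('z',-RK[k][1],degrees=True).apply(o['wrist_force'])).round(1))
E
python3 - <<'E'
from h import *
chk('n')
x,y=rk('n',0,.04);go(x,y,.135,-13.1)
E
```

```text
9.38 tcp [ 0.6157 -0.2162  0.1341] F [-0.   0.2 -3.3] T [ 0.02 -0.01  0.07] open 0.555 g 64.0 q [-0.52  0.47  1.49 -0.    1.18  1.28]
rack [-0.9  1.4] F rack [-0.1  0.2 -3.3]
shift [ 0.001  -0.0386 -0.0009] turn [-0.01  0.05  0.04]
```

Call:
servo_tool(
  series="1 0.001 0 0 0 0 0;1 0.001 -0.007 0 0 0 0;1 0.001 -0.014 0 0 0 0;1 0.001 -0.02 0 0 0 0;1 0.001 -0.02 0 0 0 0;1 0.001 -0.02 0 0 0 0;1 0.001 -0.02 0 0 0 0",
)

```text
time_s: 9.97
eef_pos: [0.6219, -0.197, 0.1343]
eef_rot: [0.0, 0.994, -0.113, -0.0]
wrist_force: [0.1, 1.0, -3.5]
opening: 0.55
grasp_force: 64.0
```

Run:
```python
from h import *
chk('n')
x,y=rk('n',0,.04);go(x,y,.135,-13.1)
```

```text
9.97 tcp [ 0.6219 -0.197   0.1343] F [ 0.1  1.  -3.5] T [ 0.    0.02 -0.01] open 0.55 g 64.0 q [-0.49  0.47  1.49 -0.    1.18  1.31]
rack [ 0.8 21.5] F rack [-0.1  1.  -3.5]
shift [-0.0008 -0.0185 -0.0007] turn [ 0.01 -0.    0.07]
```

Call:
servo_tool(
  series="1 -0.0004 -0.007 0 0 0 0;1 -0.0004 -0.014 0 0 0 0;1 -0.0004 -0.019 0 0 0 0;1 -0.0004 -0.0195 0 0 0 0;1 -0.0004 -0.0195 0 0 0 0;1 -0.0004 -0.0195 0 0 0 0;1 -0.0004 -0.0195 0 0 0 0",
)

```text
time_s: 10.55
eef_pos: [0.6259, -0.1783, 0.1343]
eef_rot: [0.0, 0.994, -0.114, 0.0]
wrist_force: [0.0, -0.9, -3.5]
opening: 0.551
grasp_force: 64.0
```

Run:
```python
from h import *
chk('n')
x,y=rk('n',0,.042);go(x,y,.135,-13.1)
```

```text
10.55 tcp [ 0.6259 -0.1783  0.1343] F [ 0.  -0.9 -3.5] T [-0.03 -0.01  0.02] open 0.551 g 64.0 q [-0.46  0.47  1.5  -0.    1.18  1.34]
rack [ 0.4 40.6] F rack [ 0.2 -0.9 -3.5]
shift [-0.0004 -0.0014 -0.0007] turn [ 0.01 -0.    0.03]
```

Call:
servo_tool(
  series="1 0 -0.001 0 0 0 0;1 0 -0.001 0.004 0 0 0;1 0 -0.001 0.008 0 0 0;1 0 -0.001 0.0115 0 0 0;1 0 -0.001 0.0118 0 0 0;1 0 -0.001 0.0118 0 0 0;1 0 -0.001 0.0118 0 0 0",
)

```text
time_s: 11.13
eef_pos: [0.6262, -0.1773, 0.1228]
eef_rot: [0.0, 0.994, -0.114, 0.0]
wrist_force: [-1.8, 0.6, 1.5]
opening: 0.552
grasp_force: 64.4
```

Run:
```python
from h import *
chk('n')
```

```text
11.13 tcp [ 0.6262 -0.1773  0.1228] F [-1.8  0.6  1.5] T [ 0.18  0.21 -0.01] open 0.552 g 64.4 q [-0.46  0.48  1.5  -0.    1.16  1.34]
rack [ 0.5 41.7] F rack [-1.9  0.2  1.5]
```

Seated: the vertical force turned positive. Release and rise.

Call:
servo_tool(
  series="0 0 0 0 0 0 0;-0.6 0 0 0 0 0 0;-0.8 0 0 0 0 0 0;-0.8 0 0 0 0 0 0;-0.8 0 0 -0.02 0 0 0;-0.8 0 0 -0.05 0 0 0;-0.8 0 0 -0.085 0 0 0;-0.8 0 0 -0.12 0 0 0;-0.8 0 0 -0.12 0 0 0;-0.8 0 0 -0.12 0 0 0",
)

```text
time_s: 11.97
eef_pos: [0.6278, -0.1779, 0.2461]
eef_rot: [0.001, 0.994, -0.114, 0.003]
wrist_force: [-0.2, -1.4, -0.7]
opening: 0.899
grasp_force: 0.0
```

Run:
```python
from h import *
from scipy.optimize import least_squares
chk('n')
for n in('side','top'):
    c=cam(n); P=pts(c)
    if n=='side': cv2.imwrite('pics/s4.png',cv2.resize(c['img'][100:310,200:360,::-1],(457,600),interpolation=2))
    for b,g in {'thin':(.626,-.178,.123),'thick':(.5762,-.0095,.09)}.items():
        d=np.linalg.norm(P-np.array(g),axis=-1)
        q=P[(d<.032)&(P[...,2]>g[2]-.018)&(P[...,2]<g[2]+.021)]
        if len(q)<20: continue
        r=least_squares(lambda x:np.linalg.norm(q-x,axis=1)-.025,g,loss='soft_l1',f_scale=.002)
        print(n,b,len(q),r.x.round(4))
go(.5762,-.0085,.24,-13.1)
```

```text
11.97 tcp [ 0.6278 -0.1779  0.2461] F [-0.2 -1.4 -0.7] T [0.   0.04 0.03] open 0.899 g 0.0 q [-0.46  0.35  1.41  0.    1.37  1.34]
rack [ 2.1 41.5] F rack [ 0.1 -1.4 -0.7]
side thin 394 [ 0.6259 -0.1775  0.1229]
side thick 284 [ 0.5765 -0.0089  0.09  ]
top thin 139 [ 0.6249 -0.1788  0.1211]
top thick 142 [ 0.5756 -0.0106  0.0882]
shift [-0.0864 -0.1529  0.0019] turn [-0.01  0.05  0.04]
```

View pics/s4.png

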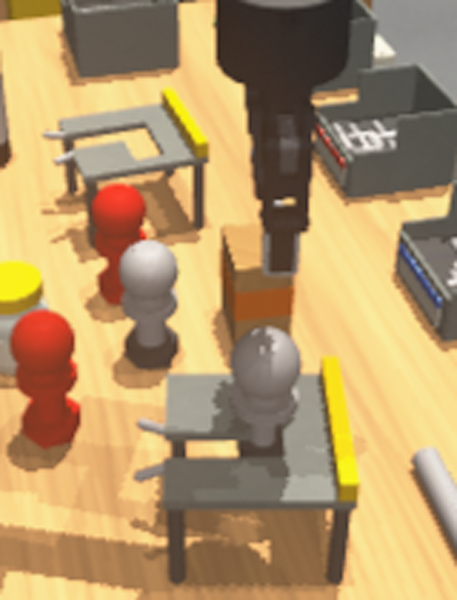

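Thin hitch hangs upright at the narrow leg's end, at about (265,390) in the crop. The side camera matches the TCP at release within 0.5 mm, so I trust it. Next is the thick hitch, plus a fresh wide-slot measurement from the side view.

Run:
```python
from h import *
go(.5765,-.0089,.235,4.05)
c=cam('side'); P=pts(c); E=c['extrinsics']; v,u=np.mgrid[0:384,0:512]
D=np.stack([(u-c['cx'])/c['f'],(v-c['cy'])/c['f'],np.ones_like(u)],-1)@E[:3,:3].T
t=(.085-E[2,3])/D[...,2]; Q=E[:3,3]+D*t[...,None]
o,a=RK['w'];a=np.radians(a);R2=np.array([[np.cos(a),-np.sin(a)],[np.sin(a),np.cos(a)]])
R=((Q[...,:2]-o)@R2*1e3)
m=(abs(P[...,2]-.085)<.005)
x,y=R[...,0],R[...,1]
def occ(n,a,b,lo,hi,rng,st):
    k=np.arange(*rng,st); h=[]
    for kk in k:
        s=(b>lo)&(b<hi)&(a>=kk)&(a<kk+st); h.append(round(float(m[s].mean()),2) if s.sum() else -1)
    print(n,[(round(float(kk+st/2),1),hh) for kk,hh in zip(k,h)])
occ('slot y',y,x,-62,-20,(-26,26),2.5)
occ('leg x',x,y,-40,-22,(-26,26),1.5)
occ('front x',x,y,-65,-35,(-76,-60),1.5)
occ('leg end y',y,x,-8,8,(-75,-40),2.5)
```

```text
shift [-0.086  -0.1525  0.0069] turn [ -0.02   0.04 -17.11]
slot y [(-24.8, 1.0), (-22.2, 1.0), (-19.8, 1.0), (-17.2, 1.0), (-14.8, 1.0), (-12.2, 0.43), (-9.8, 0.0), (-7.2, 0.0), (-4.8, 0.0), (-2.2, 0.0), (0.2, 0.0), (2.8, 0.0), (5.2, 0.0), (7.8, 0.5), (10.2, 0.86), (12.8, 1.0), (15.2, 1.0), (17.8, 1.0), (20.2, 1.0), (22.8, 1.0), (25.2, 1.0)]
leg x [(-25.2, 1.0), (-23.8, 1.0), (-22.2, 1.0), (-20.8, 1.0), (-19.2, 1.0), (-17.8, 1.0), (-16.2, 1.0), (-14.8, 1.0), (-13.2, 0.0), (-11.8, 0.0), (-10.2, 0.0), (-8.8, 0.0), (-7.2, 0.0), (-5.8, 0.0), (-4.2, 0.0), (-2.8, 0.0), (-1.2, 0.0), (0.2, 0.0), (1.8, 0.0), (3.2, 0.0), (4.8, 0.0), (6.2, 0.0), (7.8, 0.0), (9.2, 0.0), (10.8, 0.0), (12.2, 0.0), (13.8, 1.0), (15.2, 1.0), (16.8, 1.0), (18.2, 1.0), (19.8, 1.0), (21.2, 1.0), (22.8, 1.0), (24.2, 1.0), (25.8, 1.0)]
front x [(-75.2, 0.0), (-73.8, 0.0), (-72.2, 0.0), (-70.8, 0.33), (-69.2, 1.0), (-67.8, 1.0), (-66.2, 1.0), (-64.8, 1.0), (-63.2, 1.0), (-61.8, 1.0), (-60.2, 1.0)]
leg end y [(-73.8, 1.0), (-71.2, 0.5), (-68.8, 1.0), (-66.2, 1.0), (-63.8, 1.0), (-61.2, 1.0), (-58.8, 1.0), (-56.2, 1.0), (-53.8, 1.0), (-51.2, 0.0), (-48.8, 0.0), (-46.2, 0.0), (-43.8, 0.0), (-41.2, 0.0)]
```

Call:
servo_tool(
  series="-0.4 -0.02 -0.035 0 0 0 -4;-0.4 -0.04 -0.07 0.003 0 0 -9;-0.4 -0.06 -0.105 0.007 0 0 -14;-0.4 -0.08 -0.14 0.007 0 0 -17;-0.4 -0.086 -0.1525 0.007 0 0 -17;-0.4 -0.086 -0.1525 0.007 0 0 -17;-0.4 -0.086 -0.1525 0.007 0 0 -17;-0.4 -0.086 -0.1525 0.007 0 0 -17",
)

```text
time_s: 12.78
eef_pos: [0.5769, -0.01, 0.2348]
eef_rot: [0.0, 0.999, 0.034, -0.0]
wrist_force: [0.2, -0.3, 0.3]
opening: 0.697
grasp_force: 0.0
```

```bash
sed -i "s/'w':((.6109,.2326)/'w':((.6104,.2346)/" h.py
python3 - <<'E'
from h import *
st();go(.5765,-.0089,.089,4.05)
E
```

```text
12.78 tcp [ 0.5769 -0.01    0.2348] F [ 0.2 -0.3  0.3] T [ 0.06  0.02 -0.04] open 0.697 g 0.0 q [-0.22  0.21  1.62 -0.    1.31  1.28]
shift [-0.0002 -0.0012  0.1458] turn [ 0.02  0.05 -0.16]
```

Call:
servo_tool(
  series="-0.4 0 -0.0012 0.03 0 0 0;-0.4 0 -0.0012 0.06 0 0 0;-0.4 0 -0.0012 0.09 0 0 0;-0.4 0 -0.0012 0.115 0 0 0;-0.4 0 -0.0012 0.135 0 0 0;-0.4 0 -0.0012 0.1455 0 0 0;-0.4 0 -0.0012 0.1455 0 0 0;-0.4 0 -0.0012 0.1455 0 0 0;1 0 -0.0012 0.1455 0 0 0;1 0 -0.0012 0.1455 0 0 0;1 0 -0.0012 0.1455 0 0 0;1 0 -0.0012 0.1455 0 0 0",
)

```text
time_s: 13.78
eef_pos: [0.5783, -0.0087, 0.0918]
eef_rot: [0.001, 0.999, 0.034, 0.002]
wrist_force: [0.1, -2.9, 5.9]
opening: 0.55
grasp_force: 62.9
```

Call:
servo_tool(
  series="1 0 0 0 0 0 0;1 0 0 0 0 0 0;1 0 0 -0.01 0 0 0;1 0 0 -0.03 0 0 0;1 0 0 -0.06 0 0 0;1 0 0 -0.09 0 0 0;1 0 0 -0.12 0 0 0;1 0 0 -0.15 0 0 0;1 0 0 -0.16 0 0 0;1 0 0 -0.16 0 0 0;1 0 0 -0.16 0 0 0",
)

```text
time_s: 14.7
eef_pos: [0.576, -0.0076, 0.2488]
eef_rot: [-0.0, 0.999, 0.034, -0.001]
wrist_force: [0.0, 1.0, -5.9]
opening: 0.55
grasp_force: 63.2
```

Run:
```python
from h import *
st();x,y=rk('w',-.14,0);go(x,y,.25,4.05)
```

```text
14.7 tcp [ 0.576  -0.0076  0.2488] F [ 0.   1.  -5.9] T [0.01 0.05 0.  ] open 0.55 g 63.2 q [-0.22  0.19  1.61  0.    1.34  1.28]
shift [-0.089  -0.239  -0.0009] turn [-0.04  0.09 -0.1 ]
```

Call:
servo_tool(
  series="1 -0.01 -0.03 0 0 0 0;1 -0.025 -0.065 0 0 0 0;1 -0.04 -0.1 0 0 0 0;1 -0.053 -0.138 0 0 0 0;1 -0.066 -0.175 0 0 0 0;1 -0.08 -0.21 0 0 0 0;1 -0.089 -0.235 0 0 0 0;1 -0.089 -0.239 0 0 0 0;1 -0.089 -0.239 0.02 0 0 0;1 -0.089 -0.239 0.05 0 0 0;1 -0.089 -0.239 0.08 0 0 0;1 -0.089 -0.239 0.1 0 0 0",
)

```text
time_s: 15.7
eef_pos: [0.4682, 0.2234, 0.1445]
eef_rot: [0.001, 0.999, 0.034, -0.004]
wrist_force: [-0.0, -0.6, -5.3]
opening: 0.554
grasp_force: 64.0
```

Call:
servo_tool(
  series="1 0 0 0.013 0 0 0;1 0 0 0.013 0 0 0;1 0 0 0.013 0 0 0;1 0 0 0.013 0 0 0",
)

```text
time_s: 16.03
eef_pos: [0.4716, 0.2241, 0.1368]
eef_rot: [0.0, 0.999, 0.034, -0.0]
wrist_force: [0.1, -0.6, -4.4]
opening: 0.548
grasp_force: 64.1
```

Run:
```python
from h import *
from scipy.optimize import least_squares
chk('w'); o=ctrl.get_obs()['eef_pos']
c=cam('side'); P=pts(c)
cv2.imwrite('pics/s5.png',cv2.resize(c['img'][95:195,190:320,::-1],(780,600),interpolation=2))
d=np.hypot(P[...,0]-o[0],P[...,1]-o[1])
for lo,hi,r in((.068,.088,.013),(.044,.062,.0224)):
    q=P[(P[...,2]>lo)&(P[...,2]<hi)&(d<.032)]
    s=least_squares(lambda x:np.hypot(q[:,0]-x[0],q[:,1]-x[1])-r,o[:2],loss='soft_l1',f_scale=.001)
    print('cyl',lo,len(q),'minus tcp mm',((s.x-o[:2])*1e3).round(1),'rms',np.sqrt(np.mean(s.fun**2)).round(4),'rack',inrack('w',s.x))
x,y=rk('w',-.058,0);go(x,y,.135,4.05)
```

```text
16.03 tcp [0.4716 0.2241 0.1368] F [ 0.1 -0.6 -4.4] T [-0.02 -0.03  0.02] open 0.548 g 64.1 q [ 0.22  0.21  1.84 -0.    1.1   1.72]
rack [-139.2   -0.7] F rack [ 0.1 -0.7 -4.4]
cyl 0.068 55 minus tcp mm [-1.9  0.2] rms 0.0012 rack [-141.1   -0.3]
cyl 0.044 90 minus tcp mm [-2.  1.] rms 0.0023 rack [-141.1    0.5]
shift [ 0.0807 -0.0007  0.0026] turn [-0.01 -0.05 -0.12]
```

View pics/s5.png

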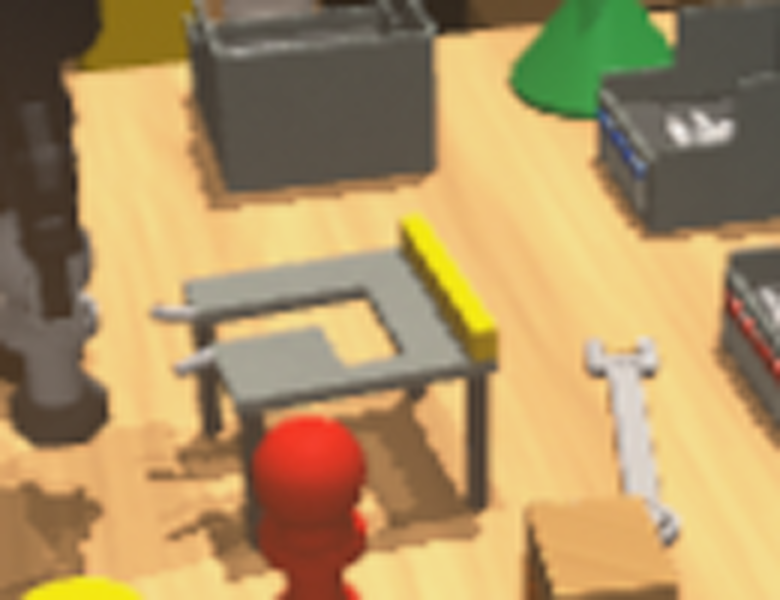

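The thick hitch hangs upright in front of the wide mouth. Its shank is at about (50,370) in the crop, and the lips are at (155,312) and (180,365). Entering slowly.

Call:
servo_tool(
  series="1 0.012 -0.0007 0.001 0 0 0;1 0.026 -0.0007 0.002 0 0 0;1 0.04 -0.0007 0.002 0 0 0;1 0.05 -0.0007 0.002 0 0 0;1 0.057 -0.0007 0.002 0 0 0;1 0.064 -0.0007 0.002 0 0 0;1 0.071 -0.0007 0.002 0 0 0;1 0.077 -0.0007 0.002 0 0 0;1 0.082 -0.0007 0.002 0 0 0;1 0.082 -0.0007 0.002 0 0 0;1 0.082 -0.0007 0.002 0 0 0",
)

```text
time_s: 17.0
eef_pos: [0.5532, 0.2307, 0.1348]
eef_rot: [0.0, 0.999, 0.034, -0.0]
wrist_force: [-0.8, -0.3, -5.4]
opening: 0.553
grasp_force: 64.1
```

Run:
```python
from h import *
chk('w'); x,y=rk('w',.001,0);go(x,y,.135,4.05)
```

```text
17.0 tcp [0.5532 0.2307 0.1348] F [-0.8 -0.3 -5.4] T [0.01 0.01 0.03] open 0.553 g 64.1 q [0.2  0.37 1.64 0.   1.14 1.7 ]
rack [-57.3   0.1] F rack [-0.8 -0.2 -5.4]
shift [ 0.0583  0.     -0.0002] turn [ 0.    0.03 -0.11]
```

No contact. On to the corner, then partway into the side leg.

Call:
servo_tool(
  series="1 0.01 0 0 0 0 0;1 0.02 0 0 0 0 0;1 0.03 0 0 0 0 0;1 0.04 0 0 0 0 0;1 0.05 0 0 0 0 0;1 0.058 0 0 0 0 0;1 0.058 0 0 0 0 0;1 0.058 0 0 0 0 0;1 0.058 0 0 0 0 0;1 0.058 0 0 0 0 0",
)

```text
time_s: 17.83
eef_pos: [0.6104, 0.2347, 0.1348]
eef_rot: [0.0, 0.999, 0.034, -0.0]
wrist_force: [0.5, 0.5, -5.4]
opening: 0.55
grasp_force: 64.1
```

Run:
```python
from h import *
chk('w'); x,y=rk('w',.001,-.04);go(x,y,.135,4.05)
```

```text
17.83 tcp [0.6104 0.2347 0.1348] F [ 0.5  0.5 -5.4] T [-0.01  0.03 -0.04] open 0.55 g 64.1 q [0.19 0.47 1.49 0.   1.18 1.69]
rack [-0.   0.1] F rack [ 0.6  0.5 -5.4]
shift [ 0.0011  0.0401 -0.0002] turn [ 0.    0.05 -0.1 ]
```

Call:
servo_tool(
  series="1 0.0005 0.003 0 0 0 0;1 0.0005 0.009 0 0 0 0;1 0.0005 0.015 0 0 0 0;1 0.0005 0.02 0 0 0 0;1 0.0005 0.02 0 0 0 0;1 0.0005 0.02 0 0 0 0;1 0.0005 0.02 0 0 0 0",
)

```text
time_s: 18.42
eef_pos: [0.6131, 0.2146, 0.1351]
eef_rot: [-0.0, 0.999, 0.034, 0.0]
wrist_force: [0.1, 0.2, -5.3]
opening: 0.55
grasp_force: 64.1
```

Run:
```python
from h import *
chk('w'); x,y=rk('w',.001,-.04);go(x,y,.135,4.05)
```

```text
18.42 tcp [0.6131 0.2146 0.1351] F [ 0.1  0.2 -5.3] T [-0.04 -0.04  0.01] open 0.55 g 64.1 q [0.15 0.46 1.5  0.   1.18 1.66]
rack [  1.3 -20.1] F rack [ 0.2  0.2 -5.3]
shift [-0.0002  0.0199  0.0001] turn [-0.01 -0.01 -0.14]
```

Call:
servo_tool(
  series="1 0 0.006 0 0 0 0;1 0 0.012 0 0 0 0;1 0 0.017 0 0 0 0;1 0 0.0195 0 0 0 0;1 0 0.0195 0 0 0 0;1 0 0.0195 0 0 0 0;1 0 0.0195 0 0 0 0",
)

```text
time_s: 19.0
eef_pos: [0.6144, 0.1954, 0.135]
eef_rot: [-0.0, 0.999, 0.034, 0.0]
wrist_force: [0.6, 0.8, -4.7]
opening: 0.55
grasp_force: 64.1
```

Run:
```python
from h import *
chk('w')
```

```text
19.0 tcp [0.6144 0.1954 0.135 ] F [ 0.6  0.8 -4.7] T [ 0.05 -0.03 -0.01] open 0.55 g 64.1 q [0.12 0.46 1.51 0.   1.17 1.63]
rack [  1.2 -39.4] F rack [ 0.7  0.8 -4.7]
```

Call:
servo_tool(
  series="1 -0.0005 0.001 0 0 0 0;1 -0.0005 0.001 0.004 0 0 0;1 -0.0005 0.001 0.008 0 0 0;1 -0.0005 0.001 0.0115 0 0 0;1 -0.0005 0.001 0.0122 0 0 0;1 -0.0005 0.001 0.0122 0 0 0;1 -0.0005 0.001 0.0122 0 0 0",
)

```text
time_s: 19.58
eef_pos: [0.6142, 0.1944, 0.1248]
eef_rot: [0.0, 0.999, 0.035, 0.0]
wrist_force: [-6.5, -0.9, 9.5]
opening: 0.553
grasp_force: 65.2
```

Run:
```python
from h import *
chk('w')
```

```text
19.58 tcp [0.6142 0.1944 0.1248] F [-6.5 -0.9  9.5] T [-0.18  0.92  0.  ] open 0.553 g 65.2 q [ 0.12  0.47  1.52 -0.    1.15  1.62]
rack [  1.  -40.3] F rack [-6.6 -0.5  9.5]
```

Seated. Ease up slightly, release and rise.

Call:
servo_tool(
  series="1 0 0 -0.0012 0 0 0;1 0 0 -0.0012 0 0 0;0 0 0 -0.0012 0 0 0;-0.6 0 0 -0.0012 0 0 0;-0.8 0 0 -0.0012 0 0 0;-0.8 0 0 -0.0012 0 0 0;-0.8 0 0 -0.02 0 0 0;-0.8 0 0 -0.05 0 0 0;-0.8 0 0 -0.085 0 0 0;-0.8 0 0 -0.12 0 0 0;-0.8 0 0 -0.12 0 0 0;-0.8 0 0 -0.12 0 0 0",
)

```text
time_s: 20.58
eef_pos: [0.6158, 0.1945, 0.2461]
eef_rot: [-0.0, 0.999, 0.034, 0.003]
wrist_force: [-0.2, 0.6, 0.4]
opening: 0.898
grasp_force: 0.0
```

Run:
```python
from h import *
from scipy.optimize import least_squares
chk('w'); ims=[]
for n in('side','top'):
    c=cam(n); P=pts(c)
    ims.append(cv2.resize(c['img'][100:310,180:360,::-1] if n=='side' else c['img'][130:250,140:360,::-1],(400,467) if n=='side' else (400,218),interpolation=2))
    for b,g in {'thin':(.626,-.178,.123),'thick':(.6142,.1944,.123),'redA':(.568,.0845,.09),'redB':(.48,-.08,.09)}.items():
        d=np.linalg.norm(P-np.array(g),axis=-1)
        q=P[(d<.032)&(P[...,2]>g[2]-.018)&(P[...,2]<g[2]+.021)]
        if len(q)<20: continue
        r=least_squares(lambda x:np.linalg.norm(q-x,axis=1)-.025,g,loss='soft_l1',f_scale=.002)
        print(n,b,len(q),r.x.round(4),'n',inrack('n',r.x),'w',inrack('w',r.x))
cv2.imwrite('pics/s6.png',np.hstack([ims[0],cv2.copyMakeBorder(ims[1],0,467-218,0,0,0)]))
```

```text
20.58 tcp [0.6158 0.1945 0.2461] F [-0.2  0.6  0.4] T [-0.02  0.05 -0.05] open 0.898 g 0.0 q [ 0.12  0.34  1.43 -0.    1.36  1.62]
rack [  2.5 -40.4] F rack [-0.1  0.6  0.4]
side thin 395 [ 0.6258 -0.1775  0.1229] n [ 0.1 41.4] w [ -13.8 -412.1]
side thick 213 [0.6123 0.1949 0.1234] n [-97.4 401.1] w [ -0.9 -39.7]
side redA 241 [0.5678 0.0849 0.0902] n [-115.8  283.8] w [ -53.  -146.3]
side redB 339 [ 0.48   -0.0795  0.0898] n [-164.1  103.8] w [-152.2 -304.1]
top thin 157 [ 0.6251 -0.1786  0.1216] n [-0.3 40.2] w [ -14.5 -413.2]
top thick 33 [0.6133 0.1935 0.122 ] n [-96.2 399.9] w [ -0.1 -41.2]
top redA 154 [0.5675 0.0832 0.0883] n [-115.8  282.1] w [ -53.5 -148. ]
top redB 152 [ 0.4798 -0.0808  0.0885] n [-164.   102.5] w [-152.5 -305.4]
```

View pics/s6.png

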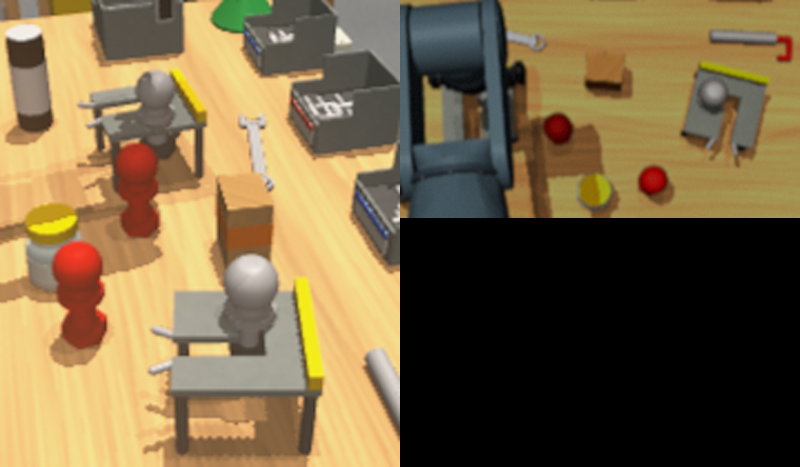

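Both hitches are upright at their leg ends, at (155,95) and (250,290) in the crop. The ball heights are 0.123, as expected for a seated flange, and the bystanders are unmoved. Handing in.

```bash
python3 -c "
from bench import ctrl
print(ctrl.hand_in())"
```

```text
the job is handed in; nothing more can be done
None
```

Both hitch balls are hung upright at the closed ends of their side legs, the thin one in the narrow rack and the thick one in the wide rack. The red look-alikes have not moved, the other goods show no visible change, and the job was handed in at about 20.7 s.

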